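# Pin the cask's hold-down band, then wedge up and hold the back of the cask

## Robot

A 6-joint arm with a two-finger parallel gripper is mounted at the origin on the work surface. World frame = base frame: x ahead of the robot, y to its left, z up, the work surface at z = 0. Lengths are in mm, angles in degrees, forces in N, time in s.
With the tool pointing down it reaches from about 300 to 850 mm from the base axis. Payload 4.2 kg.
Tool frame: the origin (TCP) lies at the very end of the fingers, on their centre line; the grasp point (between the pads) lies 19 mm behind it; z points along the fingers, y is the line along which they close (so a half turn about z gives the same grasp; the last joint's range is limited). The gripper opens to 91 mm and grips with 3 to 60 N. Pads are 32 mm wide; open, the fingers measure 118 mm over their backs; the gripper's body (76 mm by 178 mm) begins 60 mm behind the grasp point.
Start: joints at [65.833, 18.312, 89.639, -0, 72.044, -1.146], TCP at [224.872, 529.222, 213.976] pointing down, gripper open.
Joint ranges: [-177.97, 177.97], [-48.28, 115.42], [12.27, 149.76], [-77.06, 257.06], [2.81, 150.46], [-146.56, 146.56]. Speed limits (degrees/s): [147.25, 147.25, 180, 180, 180, 180].

## Interface

Orientations are given as [roll, pitch, yaw] about the fixed x, y, z axes, in that order (R = Rz(yaw) Ry(pitch) Rx(roll)).
In Python, from workcell import * gives the robot as it stands.
- The arm moves only by the tool move_arm, never from a script. Its argument "motion" is a list of rows, each a list of 3 entries, a list of its own where there are three numbers: the finger opening in mm, from 0 to 91.2, then the shift along the world's x, y, z in units of 25 mm (1.0 is 25 mm), then the turn, a rotation vector about the world's x, y, z in units of 4 degrees (1.0 is 4 degrees). In form: [[grip, [x, y, z], [ax, ay, az]], ...]. A call has 1 to 20 rows; each row shifts and turns the commanded pose from where the row before left it; what a row does not reach is not made up. A row lasts 1/12 s, in which the tool goes at most 41.7 mm and 7.16 degrees, less where a joint would pass 70% of its speed; a pose out of reach is approached as far as the arm can. A call with a number of a shift or a turn outside -1 to 1 is refused whole. A call with a gripper value outside its range is refused whole. The fingers move at their own pace and stop on an object; "grip_force" is the grip in N (left out, the last holds). Time passes only in rows, so rows that do not move let the fingers close. It gives the time, the measured TCP pose, the force, the opening and the grip force at its end, in the units of the state.
- state(): the state, without advancing time (a new reading comes with each control period).
- grab_frame(name): name is "scene" or "side" or "wrist"; returns the picture (420x560x3 uint8, blue, green, red); there is no depth.
- camera_info(name): a dict with "fx", "fy", "cx", "cy" (pixels), "k1" (the pictures are not rectified: a ray, as slopes to the right and down, at radius r is drawn at 1 + k1 r^2 times it, then the intrinsics apply), "rvec" (rotation vector, rad) and "tvec" (3), from world to camera coordinates, as OpenCV has them. Camera axes: x right, y down, z forward; pixel columns grow to the right and rows downward; lengths in mm; the calibration is good to about 2 mm. A picture is of the moment at which its call begins: read the wrist's pose just before it. camera_info takes no time and is no camera call; for the wrist camera it gives the pose at the moment of the call.
- job_done(): hands the job in; it is judged then, once.
The state is a dict: "time_s": time; "qpos": joint angles; "qvel": joint speeds; "effort": joint torques, N m; "ee_pos": TCP position; "ee_rot": TCP orientation; "force": force on the tool from outside, world axes, zero at the start; "torque": the same for the moment, N m; "gripper_width": finger opening in mm; "gripper_force": force on a finger pad.
Only numpy, scipy, OpenCV 4.12 (cv2) and the standard library are available. Lean on these libraries where they do the work, as an engineer would, in place of code of your own. Each camera call takes 0.05 s, during which the arm holds its last target. There are 200 camera calls.

## Task

The small cask is nearly empty and has to be tipped a little towards its tap. First drop the red-knobbed retaining pin fully home through the hole in the hold-down band's foot and the ear under it, upright with its collar down on the band, and let go of it; then push the orange wedge, flat on the bench and thin end first, gently under the round bar at the back of the cask's cradle until the back feet just lift clear of the stand, about a centimetre at most so that the lees stay settled. Finish while holding the wedge: keep it gripped in place, flat on the bench, it alone carrying the back of the cradle, with the pin still home and everything else on the bench left where it is.

Things in the scene. Friction and masses are not known exactly. Their poses are not given: they have to be found in the camera images.
- stand: Dark steel base frame of the cask stand, bolted down. Origin on the bench at its middle; y points to its BACK, where the wedge goes in towards -y (tap and hinge at the -y end); the pin hole is on the -x side. Two runners 20 mm high, 22 wide, at x = -75 and 75 mm, from y = -115 to 145; cross ties only at y below -30 mm, so the back is open between the runners (128 mm). Lugs reach x = -113 and 113.
- cradle: Oak cradle with a nearly empty 2-litre oak cask (190 mm long, 136 diameter, axis along y, top 193 mm and bung 209 mm above the bench), hinged at the front. Origin on the hinge axis, 100 mm in front of the stand's origin, 30 mm up; axes as the stand's. Its two back feet (x = -75, 75, y = 128 mm in the stand's frame) rest on the runners. Lifting the bar takes 5 to 9 N, pushing the wedge 8 to 18 N.
- lift_bar (a point): Middle, on its axis, of the round steel lifting bar across the back of the cradle: 22 mm diameter, along x, 128 mm free between the cradle's rails, 150 mm behind the stand's origin. At rest its axis is 35 mm and its underside 24 mm above the bench; any height above that is the lift. The space above it is free; the cask's back head is 55 mm in front of it (towards -y).
- ear_hole (a point): Centre of the 12.5 mm hole in the cradle's steel ear, at the ear's top face (55 mm above the bench); the ear is 10 mm thick, open below.
- band_hole (a point): Centre of the 12.5 mm hole in the foot of the bright metal hold-down band, at the foot's top face, 60 mm above the bench; the foot, 5 mm thick and 40 wide, lies on the ear with the holes in line. At x = -130, y = 35 mm in the stand's frame; the band's upright side stands 58 mm from it towards the cask, the foot ends 26 mm beyond it.
- band: Hold-down band over the cask, 20 mm wide, hinged on the cradle's far side (origin on that hinge, x = 81.5, y = 35, z = 90 mm in the stand's frame), already closed.
- pin: Retaining pin, upright in one of the rack's three holes: steel shank 10 mm diameter, 35 mm long with a 3 mm chamfered foot; steel collar 22 mm diameter, 5 thick; red round knob 16 mm diameter, 40 tall (80 mm in all). Origin at the shank's foot (10 mm above the bench at the start), z towards the knob. 70 g.
- pin_collar (a point): Underside of the pin's collar on its axis, 35 mm above the pin's origin; seated, it lies on the band's foot at the band hole.
- wedge: Orange wooden wedge, flat on the bench: 180 mm long, 40 wide, 4 mm high at the thin end rising evenly to 44.5 at the thick end. Origin mid-underside; thin end at y = -90 mm, thick at y = 90, z up. Best gripped across its width near the thick end. 0.14 kg. It meets the bar when its thin end is about 88 mm past the bar's axis; each further 10 mm lifts the bar 2.25 mm.
- wedge_tip (a point): Middle of the wedge's thin edge, on its underside.
- rack: Fixed dark wood block 56 x 150 x 45 mm with three holes 50 mm apart along its y axis (y = -50, 0, 50 mm), 40 mm deep; origin under its centre. It holds the pin and two wooden spiles upright, their collars on its top face.
- spile_a: Bystander: a pale wooden spile (vent peg) in the rack, of the pin's shape. Origin at its foot.
- spile_b: Bystander: a second such spile in the rack. Origin at its foot.
- beaker: Bystander: small glass beaker, 60 mm diameter, 52 mm high, under the cask's tap. Origin under its centre.
- mallet: Bystander: mallet 260 mm long with a wooden handle and a black rubber head, lying on the bench on the robot's side. Origin on its underside near the middle of its length.
- bottle: Bystander: small green sample bottle, 60 mm diameter, 170 mm high, standing at the back right. Origin under its centre.
- tasting_cup: Bystander: shallow steel tasting cup, 90 mm across, 36 mm high, standing at the back left. Origin under its centre.
- bung: Bystander: white barrel bung, 54 mm diameter, 40 mm high, standing on the bench behind the stand. Origin under its centre.
Not all that is in view belongs to the job. There is more than one size of the wedge; the one meant has the size given above. What is shaped like the pin but green is not meant.

How it is judged:
By the outcome, as a careful person would: the job done as asked, in the order asked, and still so for the second after the job is handed in, while the arm keeps its last pose, push and grip.
It also fails if it takes over 72 s, if anything falls off the work surface, if the arm or the gripper's body presses on something with over 40 N, if the wrist force passes 120 N, or if a joint passes its speed limit or range.

## Working session

There is one attempt and no reset: what is moved stays moved. The work goes in short steps, Python scripts to look and compute and a tool call to move; the robot and the scene stay as the last step left them, time stands still between calls to the robot, and variables do not carry over. Pictures are saved under pics/ and viewed, at most 10 in all, crops included, and the job is handed in when it is done.

Besides the shell and the picture viewer there is one more tool, called after "Request:" as name(argument=value, ...), one argument or row to a line, values as JSON. move_arm: Moves the arm, as the interface text tells. Shifts and turns lie within -1 to 1; 1 stands for 25 mm of shift or 4 degrees of turn. Its arguments: {"type":"object","properties":{"motion":{"type":"array","items":{"type":"array"}},"grip_force":{"type":"number"}},"required":["motion"]}

```bash
mkdir -p pics; ls; cat > h.py <<'E'
from workcell import *
import numpy as np, cv2
def ray(info,u,v):
    x=(u-info["cx"])/info["fx"]; y=(v-info["cy"])/info["fy"]
    rd=np.hypot(x,y); r=rd
    for _ in range(20): r=rd/(1+info["k1"]*r*r)
    s=r/rd if rd>0 else 1
    R=cv2.Rodrigues(np.array(info["rvec"],float))[0]; t=np.array(info["tvec"],float).ravel()
    return -R.T@t, R.T@np.array([x*s,y*s,1])
def onz(info,u,v,z):
    c,d=ray(info,u,v); return c+d*(z-c[2])/d[2]
def proj(info,p):
    R=cv2.Rodrigues(np.array(info["rvec"],float))[0]; q=R@np.array(p,float)+np.array(info["tvec"],float).ravel()
    x,y=q[:2]/q[2]; k=1+info["k1"]*(x*x+y*y)
    return np.array([info["fx"]*x*k+info["cx"],info["fy"]*y*k+info["cy"]])
def cross(i1,p1,i2,p2):
    c1,d1=ray(i1,*p1); c2,d2=ray(i2,*p2)
    s=np.linalg.lstsq(np.stack([d1,-d2],1),c2-c1,rcond=None)[0]
    a=c1+s[0]*d1; b=c2+s[1]*d2
    return (a+b)/2, np.linalg.norm(a-b)
E
python3 - <<'E'
from h import *
for n in ("scene","side","wrist"):
    i=camera_info(n); print(n,{k:np.round(v,3).tolist() for k,v in i.items()}, ray(i,280,210)[0].round())
    f=grab_frame(n); cv2.imwrite(f"pics/{n}0.png",f)
a=[cv2.imread(f"pics/{n}0.png") for n in("scene","side")]
E
```

```text
pics
scene {'fx': 509.172, 'fy': 509.172, 'cx': 280.886, 'cy': 206.867, 'k1': -0.081, 'rvec': [1.277, 2.357, -0.847], 'tvec': [273.481, -319.252, 1765.748]} [1304.  513. 1153.]
side {'fx': 455.155, 'fy': 455.155, 'cx': 276.427, 'cy': 206.792, 'k1': -0.092, 'rvec': [2.281, -0.216, 0.095], 'tvec': [-554.952, 154.317, 1113.021]} [ 410. -827.  847.]
wrist {'fx': 334.939, 'fy': 334.939, 'cx': 282.567, 'cy': 210.509, 'k1': 0.009, 'rvec': [-2.403, -1.59, -0.237], 'tvec': [-574.22, -34.501, 391.098]} [149. 561. 383.]
```

View pics/scene0.png

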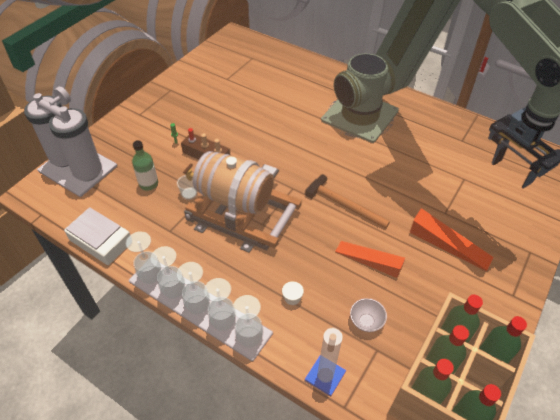

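View pics/side0.png

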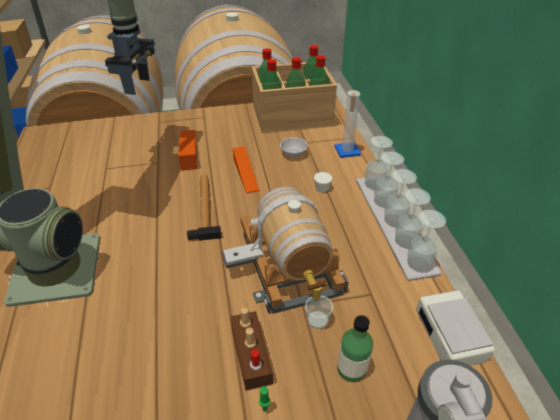

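Scene: the robot-side rack holds the red pin at (191,135), with spiles at about (204,140) and (216,146). The green lookalike is at (173,130). The small orange wedge is at (370,257) and a bigger one at (452,240). The lift bar is at about (285,218). Side: pin knob (255,358), green one (264,398), spiles (249,338) and (245,316), wedge (245,170), big wedge (188,150), band foot with hole at about (237,255).

```bash
python3 - <<'E'
from h import *
s=cv2.imread("pics/scene0.png"); d=cv2.imread("pics/side0.png")
I=camera_info("scene"); J=camera_info("side")
def masks(im,info,name):
    h=cv2.cvtColor(im,cv2.COLOR_BGR2HSV)
    m=((h[...,0]<9)|(h[...,0]>174))&(h[...,1]>200)&(h[...,2]>120)
    n,l,st,c=cv2.connectedComponentsWithStats(m.astype(np.uint8))
    for k in range(1,n):
        if st[k,4]>15:
            print(name,st[k].tolist(),c[k].round(1).tolist(),onz(info,*c[k],20).round().tolist())
            if st[k,4]>200:
                q=max(cv2.findContours((l==k).astype(np.uint8),0,2)[0],key=len)
                p=cv2.approxPolyDP(q,3,True)[:,0]
                print('   ',[(a.tolist(),onz(info,*a,0).round()[:2].tolist()) for a in p])
masks(s,I,"scene"); masks(d,J,"side")
print(cross(I,(191,133),J,(255,358)))
print("foot",onz(J,237,255,60))
c=lambda im,x,y,w,h:cv2.resize(im[y:y+h,x:x+w],(400,300),interpolation=cv2.INTER_CUBIC)
cv2.imwrite("pics/c1.png",np.vstack([np.hstack([c(s,150,110,100,75),c(s,180,150,140,105)]),np.hstack([c(d,210,300,120,90),c(d,210,190,140,105)])]))
E
```

```text
side [310, 46, 8, 3, 20] [313.5, 47.0] [969.0, 1193.0, 20.0]
side [264, 49, 7, 3, 18] [266.8, 50.1] [747.0, 1198.0, 20.0]
side [317, 56, 8, 4, 24] [320.4, 57.1] [970.0, 1072.0, 20.0]
side [267, 58, 9, 6, 34] [270.5, 60.7] [742.0, 1074.0, 20.0]
side [293, 58, 8, 3, 22] [296.2, 59.0] [858.0, 1071.0, 20.0]
side [251, 349, 8, 9, 57] [254.5, 353.1] [456.0, -333.0, 20.0]
(array([ 451.20468377, -373.02502628,   71.3345015 ]), np.float64(3.672359222082743))
foot [452.9748725 -93.5749629  60.       ]
```

View pics/c1.png

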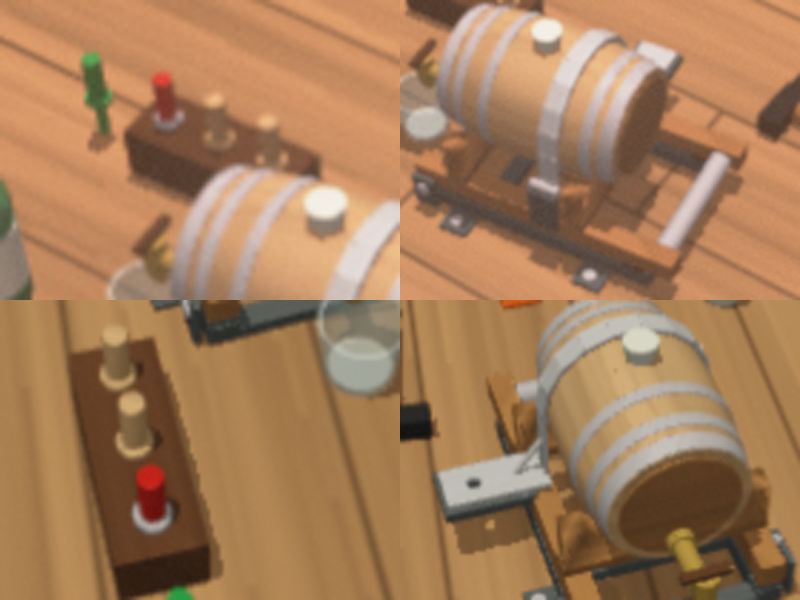

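The crop confirms the choice: the red knob is at the -y end of the rack, next to the two pale spiles, and the green lookalike stands outside the rack. The foot hole is at side (235.2,253.7). The bar ends are at scene (293,206) and (275,234).

```bash
python3 - <<'E'
from h import *
s=cv2.imread("pics/scene0.png"); d=cv2.imread("pics/side0.png")
I=camera_info("scene"); J=camera_info("side")
print("collar side",onz(J,255.6,364.5,50),"collar scene",onz(I,150+167/4,110+122/4,50))
print("spiles",onz(J,210+135*.3,300+442*.3-0,50),onz(J,210+118*.3,300+75*.3,50))
print("hole",onz(J,235.2,253.7,60),"foot corners",[onz(J,210+x*.35,190+y*.35,60).round() for x,y in((36,175),(50,218))])
a=onz(I,292.7,206,40);b=onz(I,275.2,234,40);print("bar",a,b,"mid",(a+b)/2,"ang",np.degrees(np.arctan2(*(b-a)[1::-1])))
for im,info,n in((s,I,"scene"),(d,J,"side")):
    h=cv2.cvtColor(im,cv2.COLOR_BGR2HSV)
    m=((h[...,0]<10)&(h[...,1]>190)&(h[...,2]>90)).astype(np.uint8)
    m=cv2.morphologyEx(m,cv2.MORPH_OPEN,np.ones((3,3)))
    _,l,st,c=cv2.connectedComponentsWithStats(m)
    for k in range(1,len(st)):
        if st[k,4]>250:
            q=max(cv2.findContours((l==k).astype(np.uint8),0,2)[0],key=len)
            p=cv2.approxPolyDP(q,2.5,True)[:,0]
            print(n,st[k].tolist()); print([(a.tolist(),onz(info,*a,0).round()[:2].tolist(),onz(info,*a,44).round()[:2].tolist()) for a in p])
S=state();print(S["ee_rot"],S["ee_pos"],S["force"])
R=cv2.Rodrigues(np.array(camera_info("wrist")["rvec"]))[0];print(R.round(3))
E
```

```text
collar side [ 452.85908872 -375.82449049   50.        ] collar scene [ 458.48083506 -365.34804277   50.        ]
spiles [ 423.78655743 -503.80292041   50.        ] [ 446.96469717 -276.7144506    50.        ]
hole [449.31626497 -88.64836398  60.        ] foot corners [array([421., -75.,  60.]), array([ 427., -125.,   60.])]
bar [504.7681594   41.41922179  40.        ] [614.87470342  54.34681769  40.        ] mid [559.82143141  47.88301974  40.        ] ang 6.69643250117154
[-1.79923219e+02 -8.39754256e-04  1.56979170e+02] [224.70904939 528.85503831 213.31768381] [0.64891357 0.13539232 0.8819974 ]
[[ 0.391  0.92  -0.001]
 [ 0.88  -0.373  0.294]
 [ 0.27  -0.116 -0.956]]
```

Request:
move_arm(
  motion=[
    [60,[0.2,-0.9,0],[0,0,-0.98]],
    [60,[0.2,-0.9,0],[0,0,-0.98]],
    [60,[0.2,-0.9,0],[0,0,-0.98]],
    [60,[0.2,-0.9,0],[0,0,-0.98]],
    [60,[0.2,-0.9,0],[0,0,-0.98]],
    [60,[0.2,-0.9,0],[0,0,-0.98]],
    [60,[0.2,-0.9,0],[0,0,-0.98]],
    [60,[0.2,-0.9,0],[0,0,-0.98]],
    [60,[0.2,-0.9,0],[0,0,-0.98]],
    [60,[0.2,-0.9,0],[0,0,-0.98]],
    [60,[0.2,-0.9,0],[0,0,-0.98]],
    [60,[0.2,-0.9,0],[0,0,-0.98]],
    [60,[0.2,-0.9,0],[0,0,-0.98]],
    [60,[0.2,-0.9,0],[0,0,-0.98]],
    [60,[0.2,-0.9,0],[0,0,-0.98]],
    [60,[0.2,-0.9,0],[0,0,-0.98]],
    [60,[0.2,-0.9,0],[0,0,-0.98]],
    [60,[0.2,-0.9,0],[0,0,-0.98]],
    [60,[0.2,-0.9,0],[0,0,-0.98]],
    [60,[0.2,-0.9,0],[0,0,-0.98]],
  ],
)

```text
time_s: 1.82
ee_pos: [324.7, 78.1, 213.9]
ee_rot: [180.0, 0.0, 78.4]
force: [0.6, -0.5, 0.9]
gripper_width: 60.4
gripper_force: 0.0
```

Request:
move_arm(
  motion=[
    [60,[0.2,-0.9,0],[0,0,-0.98]],
    [60,[0.2,-0.9,0],[0,0,-0.98]],
    [60,[0.2,-0.9,0],[0,0,-0.98]],
    [60,[0.2,-0.9,0],[0,0,-0.98]],
    [60,[0.2,-0.9,0],[0,0,-0.98]],
    [60,[0.2,-0.9,0],[0,0,-0.98]],
    [60,[0.2,-0.9,0],[0,0,-0.98]],
    [60,[0.2,-0.9,0],[0,0,-0.98]],
    [60,[0.2,-0.9,0],[0,0,-0.98]],
    [60,[0.2,-0.9,0],[0,0,-0.98]],
    [60,[0.2,-0.9,0],[0,0,-0.98]],
    [60,[0.2,-0.9,0],[0,0,-0.98]],
    [60,[0.2,-0.9,0],[0,0,-0.98]],
    [60,[0.2,-0.9,0],[0,0,-0.98]],
    [60,[0.2,-0.9,0],[0,0,-0.98]],
    [60,[0.2,-0.9,0],[0,0,-0.98]],
    [60,[0.2,-0.9,0],[0,0,-0.98]],
    [60,[0.2,-0.9,0],[0,0,-0.98]],
    [60,[0.2,-0.9,0],[0,0,-0.98]],
    [60,[0.2,-0.9,0],[0,0,-0.98]],
  ],
)

```text
time_s: 3.48
ee_pos: [424.8, -371.8, 213.6]
ee_rot: [-180.0, 0.0, -0.0]
force: [0.7, 0.0, -0.2]
gripper_width: 60.4
gripper_force: 0.0
```

```bash
python3 - <<'E'
from h import *
i=camera_info("wrist"); f=grab_frame("wrist"); S=state()
np.savez("w1.npz",**{k:np.array(v) for k,v in i.items()}); cv2.imwrite("pics/w1.png",f)
print(S["time_s"],S["ee_pos"],S["ee_rot"],S["gripper_width"],ray(i,280,210)[0])
h=cv2.cvtColor(f,cv2.COLOR_BGR2HSV)
m=(((h[...,0]<6)|(h[...,0]>172))&(h[...,1]>170)&(h[...,2]>80)).astype(np.uint8)
_,l,st,c=cv2.connectedComponentsWithStats(m)
for k in range(1,len(st)):
    if st[k,4]>60: print(st[k],c[k],onz(i,*c[k],90))
s=cv2.imread("pics/scene0.png"); print(cv2.cvtColor(s,cv2.COLOR_BGR2HSV)[[257,240],[370,452]])
E
```

```text
3.5333 [ 426.05097705 -376.11109157  213.36926922] [ 1.79768501e+02 -6.40436682e-02 -2.42419875e-01] 59.51097121735409 [ 509.91354946 -372.49704523  383.36788052]
[277 168  13  13 108] [283.09259259 175.18518519] [ 452.48987523 -372.84379373   90.        ]
[[  8 190 234]
 [  7 185 160]]
```

View pics/w1.png

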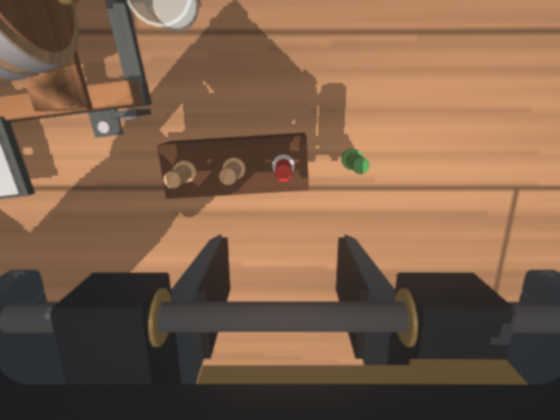

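The wrist picture shows the red pin at knob (283,173) and collar (284,163), at the right end of the rack. Spiles are at (232,170) and (178,175), and the green one is at (356,161), clear of the rack.

```bash
python3 - <<'E'
from h import *
i={k:v for k,v in np.load("w1.npz").items()}
print(onz(i,284,163,53),onz(i,283.3,174,85),onz(i,356,161,60))
f=cv2.imread("pics/w1.png"); h=cv2.cvtColor(f,cv2.COLOR_BGR2HSV)[145:190,265:300]
m=((h[...,1]<90)&(h[...,2]>90)); y,x=np.nonzero(m); print(x.min()+265,x.max()+265,y.min()+145,y.max()+145)
# wedges in scene/side, and foot from wrist
for n in("scene","side"):
    im=cv2.imread(f"pics/{n}0.png");info=camera_info(n)
    hh=cv2.cvtColor(im,cv2.COLOR_BGR2HSV); m=((hh[...,0]<10)&(hh[...,1]>165)&(hh[...,2]>110)).astype(np.uint8)
    m=cv2.morphologyEx(m,cv2.MORPH_OPEN,np.ones((3,3)))
    _,l,st,c=cv2.connectedComponentsWithStats(m)
    for k in range(1,len(st)):
        if st[k,4]>150:
            q=max(cv2.findContours((l==k).astype(np.uint8),0,2)[0],key=len); p=cv2.approxPolyDP(q,2.5,True)[:,0]
            print(n,st[k].tolist(),[(a.tolist(),onz(info,*a,0).round()[:2].tolist(),onz(info,*a,44).round()[:2].tolist()) for a in p])
E
```

```text
[ 457.45186862 -373.78544981   53.        ] [ 452.59378406 -373.03678946   85.        ] [ 460.44505304 -443.27301633   60.        ]
271 295 154 171
scene [411, 209, 82, 61, 1814] [([420, 209], [279.0, 346.0], [318.0, 352.0]), ([411, 232], [373.0, 358.0], [408.0, 364.0]), ([487, 269], [375.0, 585.0], [410.0, 582.0]), ([492, 259], [335.0, 586.0], [372.0, 583.0]), ([490, 255], [325.0, 577.0], [363.0, 575.0])]
scene [336, 242, 68, 34, 1027] [([336, 249], [541.0, 207.0], [570.0, 218.0]), ([364, 263], [540.0, 293.0], [569.0, 301.0]), ([371, 262], [527.0, 307.0], [557.0, 315.0]), ([373, 267], [538.0, 319.0], [568.0, 327.0]), ([376, 265], [528.0, 323.0], [558.0, 330.0]), ([383, 271], [535.0, 348.0], [565.0, 354.0]), ([390, 271], [525.0, 363.0], [555.0, 369.0]), ([391, 267], [512.0, 360.0], [542.0, 366.0]), ([395, 271], [518.0, 375.0], [548.0, 380.0]), ([393, 275], [532.0, 376.0], [562.0, 381.0]), ([403, 261], [476.0, 380.0], [508.0, 385.0]), ([403, 257], [464.0, 374.0], [496.0, 379.0]), ([340, 242], [514.0, 204.0], [545.0, 216.0])]
scene [466, 295, 17, 19, 239] [([470, 295], [478.0, 573.0], 
[... 636 characters left out ...]
, 341], [626.0, 580.0], [652.0, 578.0]), ([461, 344], [622.0, 602.0], [648.0, 599.0]), ([468, 331], [579.0, 605.0], [607.0, 601.0])]
scene [436, 359, 17, 21, 264] [([446, 359], [678.0, 585.0], [702.0, 583.0]), ([440, 359], [686.0, 573.0], [710.0, 571.0]), ([436, 365], [705.0, 571.0], [728.0, 569.0]), ([441, 379], [731.0, 594.0], [753.0, 591.0]), ([452, 371], [699.0, 609.0], [722.0, 605.0]), ([452, 364], [682.0, 603.0], [706.0, 599.0])]
scene [483, 384, 18, 19, 252] [([488, 384], [684.0, 694.0], [707.0, 687.0]), ([483, 392], [708.0, 690.0], [731.0, 683.0]), ([488, 402], [725.0, 708.0], [747.0, 701.0]), ([499, 398], [702.0, 727.0], [725.0, 719.0]), ([500, 390], [682.0, 723.0], [706.0, 715.0])]
```

Request:
move_arm(
  motion=[
    [36,[0.55,-0.05,-0.8],[0,0,0]],
    [36,[0.55,0,-0.8],[0,0,0]],
    [36,[0,0,-0.8],[0,0,0]],
    [36,[0,0,-0.8],[0,0,0]],
    [36,[0,0,0],[0,0,0]],
    [36,[0,0,-0.8],[0,0,0]],
    [36,[0,0,-0.8],[0,0,0]],
    [36,[0,0,-0.8],[0,0,0]],
    [36,[0,0,-0.7],[0,0,0]],
    [36,[0,0,0],[0,0,0]],
    [36,[0,0,0],[0,0,0]],
  ],
)

```text
time_s: 4.45
ee_pos: [452.3, -371.9, 56.7]
ee_rot: [-180.0, 0.0, 0.2]
force: [0.2, -0.8, -0.7]
gripper_width: 35.7
gripper_force: 0.0
```

Request:
move_arm(
  motion=[
    [10,[0,0,0],[0,0,0]],
    [10,[0,0,0],[0,0,0]],
    [10,[0,0,0],[0,0,0]],
    [10,[0,0,0],[0,0,0]],
    [10,[0,0,0],[0,0,0]],
    [10,[0,0,0],[0,0,0]],
  ],
  grip_force=25,
)

```text
time_s: 4.95
ee_pos: [453.0, -372.6, 57.8]
ee_rot: [179.9, -0.1, 0.2]
force: [-0.7, -0.2, 5.8]
gripper_width: 15.4
gripper_force: 25.0
```

Request:
move_arm(
  motion=[
    [10,[0,0,0.4],[0,0,0]],
    [10,[0,0,0.8],[0,0,0]],
    [10,[0,0,0.8],[0,0,0]],
    [10,[0,0,1],[0,0,0]],
    [10,[0,0,1],[0,0,0]],
    [10,[-0.2,0.8,0],[0,0,0]],
    [10,[-0.2,1,0],[0,0,0]],
    [10,[-0.2,1,0],[0,0,0]],
    [10,[-0.2,1,0],[0,0,0]],
    [10,[-0.2,1,0],[0,0,0]],
    [10,[-0.2,1,0],[0,0,0]],
    [10,[-0.2,1,0],[0,0,0]],
    [10,[-0.2,1,0],[0,0,0]],
    [10,[0,1,0],[0,0,0]],
    [10,[0,1,0],[0,0,0]],
    [10,[0,1,0],[0,0,0]],
    [10,[0,0.6,0],[0,0,0]],
    [10,[0,0,0],[0,0,0]],
    [10,[0,0,0],[0,0,0]],
    [10,[0,0,0],[0,0,0]],
  ],
)

```text
time_s: 6.62
ee_pos: [412.5, -87.5, 156.7]
ee_rot: [180.0, -0.0, 0.2]
force: [-0.3, 1.4, -0.3]
gripper_width: 15.2
gripper_force: 25.0
```

```bash
python3 - <<'E'
from h import *
i=camera_info("wrist"); f=grab_frame("wrist"); S=state()
np.savez("w2.npz",**{k:np.array(v) for k,v in i.items()}); cv2.imwrite("pics/w2.png",f)
print(S["time_s"],S["ee_pos"],S["ee_rot"],S["gripper_width"],S["force"],ray(i,280,210)[0], proj(i,(449,-89,60)))
E
```

```text
6.6667 [412.47723333 -87.72940677 156.62754971] [ 1.79970801e+02 -9.00091476e-03  1.45699413e-01] 15.368996995144233 [-0.14169689  0.28303257 -0.75316483] [497.4305981  -87.73698229 326.57309091] [283.67481735 170.87756504]
```

View pics/w2.png

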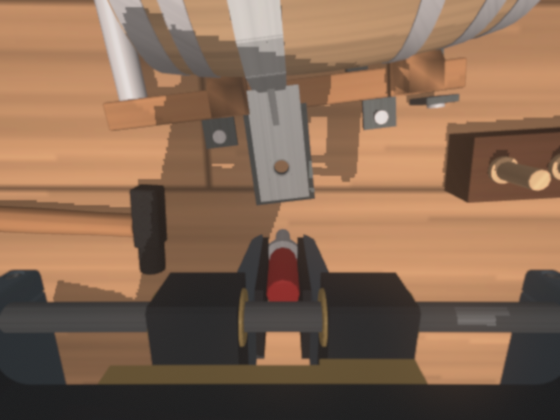

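The wrist picture shows the band hole at (281,167) in the bright foot, and the held pin upright with its shank tip at about (282,233).

```bash
python3 - <<'E'
from h import *
i={k:v for k,v in np.load("w2.npz").items()}
f=cv2.imread("pics/w2.png"); h=cv2.cvtColor(f,cv2.COLOR_BGR2HSV)
def blob(m,y0,y1,x0,x1):
    m=m[y0:y1,x0:x1].astype(np.uint8); _,l,st,c=cv2.connectedComponentsWithStats(m)
    for k in range(1,len(st)):
        if st[k,4]>15: print(st[k]+np.array([x0,y0,0,0,0]),c[k]+[x0,y0])
blob(h[...,1]>95,155,180,268,294)
print(f[225:250:3,276:290:2].sum(2)//3); print(h[225:250:3,276:290:2,1])
p=(412.5,-87.7)
for z in(108,110,112,145):print(z,proj(i,(*p,z)))
c=onz(i,281,167,60);print(c)
# foot edges angle
g=((h[...,1]<70)&(h[...,2]>110)).astype(np.uint8)[95:205,235:320]
q=max(cv2.findContours(g,0,2)[0],key=cv2.contourArea)[:,0]+[235,95]
print([ (a.tolist(),onz(i,*a,60).round(1)[:2].tolist()) for a in cv2.approxPolyDP(q,4,True)[:,0]])
cv2.imwrite("pics/w2c.png",np.hstack([cv2.resize(f[145:190,255:310],None,fx=7,fy=7,interpolation=2),cv2.resize(f[220:265,255:310],None,fx=7,fy=7,interpolation=2)]))
E
```

```text
[275 162  13  10 100] [281.   166.41]
[[151 151 151 151 151 150 147]
 [148 146 140 136 138 144 148]
 [138 110  99  99  99 103 127]
 [111  96  98 100  99  97 102]
 [104  96  99 100  98  98  98]
 [ 99 102 106 109 106 104 100]
 [130 132 134 135 133 133 130]
 [132 131 126 124 124 127 130]
 [ 90  73  65  63  64  67  75]]
[[118 118 118 117 117 117 118]
 [117 116 111 104 108 113 117]
 [110  66  31  26  29  47  96]
 [ 77  27  27  24  24  27  47]
 [ 60  25  24  24  27  25  34]
 [ 31  24  23  24  23  25  29]
 [ 20  20  22  20  22  22  20]
 [ 22  22  30  34  32  26  24]
 [ 86 127 151 158 153 147 124]]
108 [281.87063327 235.04387068]
110 [281.86727109 236.09280997]
112 [281.86385285 237.15920105]
145 [281.79791028 257.72451758]
[452.1254408  -86.84597053  60.        ]
[([247, 95], [506.5, -61.2]), ([261, 201], [423.9, -70.4]), ([308, 196], [428.2, -109.1]), ([314, 189], [434.1, -113.8]), ([307, 183], [439.1, -108.0]), ([299, 95], [506.6, -100.3])]
```

View pics/w2c.png

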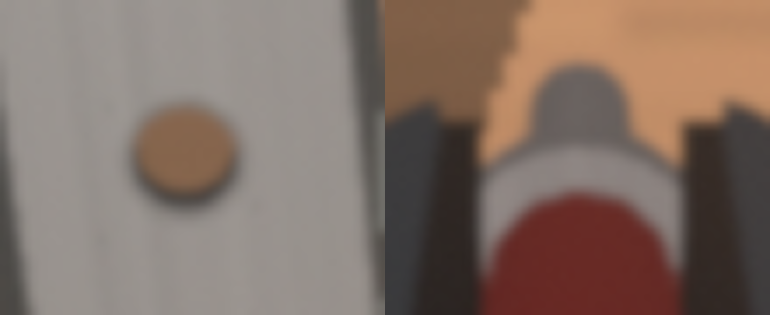

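```bash
python3 - <<'E'
from h import *
i={k:v for k,v in np.load("w2.npz").items()}
a=np.linspace(0,2*np.pi,60)
def top(x,y,z,r): return min(proj(i,(x+r*np.cos(t),y+r*np.sin(t),z))[1] for t in a)
for dx in(0,1,2):
  for fz in(108.5,110):
    print(dx,fz,"shank",min(top(412.5+dx,-87.7,fz+3,5),top(412.5+dx,-87.7,fz,3.5)),"collar",min(top(412.5+dx,-87.7,fz+35,11),top(412.5+dx,-87.7,fz+40,11)),"knob",top(412.5+dx,-87.7,fz+80,8), top(412.5+dx,-87.7,fz+40,8))
print(onz(i,280.9,166.4,60))
E
```

```text
0 108.5 shank 230.068733843978 collar 239.49129840663366 knob 282.22180017596855 247.60866080945067
0 110 shank 230.8390275582681 collar 240.45852757065384 knob 283.856991067631 248.65657360215664
1 108.5 shank 228.69386017599282 collar 237.90384476520782 knob 280.27985552609067 246.00119521000516
1 110 shank 229.45646379797887 collar 238.86083046283557 knob 281.8998503130008 247.03862071512594
2 108.5 shank 227.31547528102374 collar 236.31167923389194 knob 278.3306442165474 244.38887134452722
2 110 shank 228.0703475611327 collar 237.25835727814868 knob 279.9353199696171 245.415742377299
[452.60788985 -86.76510725  60.        ]
```

Request:
move_arm(
  motion=[
    [10,[0.8,0.05,0],[0,0,0.8]],
    [10,[0.78,0,0],[0,0,0.7]],
    [10,[0,0,-0.6],[0,0,0]],
    [10,[0,0,-0.6],[0,0,0]],
    [10,[0,0,-0.4],[0,0,0]],
    [10,[0,0,0],[0,0,0]],
    [10,[0,0,0],[0,0,0]],
    [10,[0,0,0],[0,0,0]],
  ],
)

```text
time_s: 7.33
ee_pos: [452.4, -86.4, 117.0]
ee_rot: [180.0, -0.1, 6.1]
force: [0.2, -0.4, -0.5]
gripper_width: 15.7
gripper_force: 25.0
```

```bash
python3 - <<'E'
from h import *
i=camera_info("wrist"); f=grab_frame("wrist"); S=state()
np.savez("w3.npz",**{k:np.array(v) for k,v in i.items()}); cv2.imwrite("pics/w3.png",f)
print(S["time_s"],S["ee_pos"],S["ee_rot"],S["force"])
J=camera_info("side"); d=grab_frame("side"); x,y=proj(J,(452,-88,70)).astype(int)
a=cv2.resize(f[170:290,200:360],(400,300),interpolation=2); b=cv2.resize(d[y-45:y+30,x-50:x+50],(400,300),interpolation=2)
cv2.imwrite("pics/w3c.png",np.hstack([a,b]))
E
```

```text
7.3833 [452.51414705 -86.34294474 117.25027482] [ 1.79961942e+02 -8.98523059e-02  6.13683558e+00] [ 0.60906234 -0.34913526 -0.80361135]
```

View pics/w3c.png

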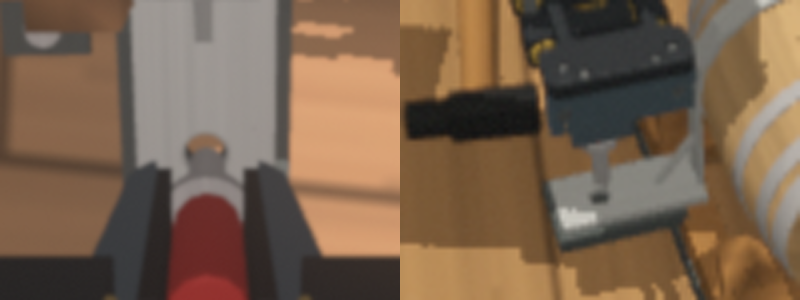

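Left: the shank tip at (206,150) is centred on the hole at (206,143). Right: the shank at (600,190) stands just above the hole. Aligned, so I'm lowering.

Request:
move_arm(
  motion=[
    [10,[0,0,-0.2],[0,0,0]],
    [10,[0,0,-0.2],[0,0,0]],
    [10,[0,0,-0.1],[0,0,0]],
    [10,[0,0,-0.1],[0,0,0]],
    [10,[0,0,-0.1],[0,0,0]],
    [10,[0,0,-0.1],[0,0,0]],
    [10,[0,0,0],[0,0,0]],
    [10,[0,0,0],[0,0,0]],
  ],
)

```text
time_s: 8.1
ee_pos: [451.6, -85.7, 96.2]
ee_rot: [-180.0, 0.0, 6.2]
force: [0.1, -0.3, -1.2]
gripper_width: 15.6
gripper_force: 25.0
```

Request:
move_arm(
  motion=[
    [10,[0,0,-0.15],[0,0,0]],
    [10,[0,0,-0.15],[0,0,0]],
    [10,[0,0,-0.15],[0,0,0]],
    [10,[0,0,-0.15],[0,0,0]],
    [10,[0,0,-0.1],[0,0,0]],
    [10,[0,0,-0.1],[0,0,0]],
    [10,[0,0,0],[0,0,0]],
    [10,[0,0,0],[0,0,0]],
  ],
)

```text
time_s: 8.77
ee_pos: [451.6, -85.7, 76.2]
ee_rot: [-180.0, 0.0, 6.2]
force: [-1.9, -0.5, -1.6]
gripper_width: 15.5
gripper_force: 25.0
```

Request:
move_arm(
  motion=[
    [10,[0,0,-0.08],[0,0,0]],
    [10,[0,0,-0.08],[0,0,0]],
    [10,[0,0,0],[0,0,0]],
    [10,[0,0,0],[0,0,0]],
  ],
)

```text
time_s: 9.1
ee_pos: [451.7, -85.8, 72.7]
ee_rot: [180.0, 0.0, 6.2]
force: [-3.9, -0.6, 3.9]
gripper_width: 15.4
gripper_force: 25.0
```

Request:
move_arm(
  motion=[
    [34,[0,0,0],[0,0,0]],
    [34,[0,0,0],[0,0,0]],
    [34,[0,0,0],[0,0,0]],
    [34,[0,0,0],[0,0,0]],
    [34,[0,0,0.5],[0,0,0]],
    [34,[0,0,1],[0,0,0]],
    [34,[0,0,1],[0,0,0]],
    [34,[0,0,1],[0,0,0]],
    [34,[-0.8,0,0.5],[0,0,0]],
    [34,[-0.8,0,0],[0,0,0]],
    [34,[0,0,0],[0,0,0]],
    [34,[0,0,0],[0,0,0]],
  ],
)

```text
time_s: 10.1
ee_pos: [411.7, -85.7, 172.7]
ee_rot: [180.0, -0.1, 6.2]
force: [-0.8, -1.3, 0.0]
gripper_width: 34.1
gripper_force: 0.0
```

```bash
python3 - <<'E'
from h import *
i=camera_info("wrist"); f=grab_frame("wrist"); S=state()
np.savez("w4.npz",**{k:np.array(v) for k,v in i.items()}); cv2.imwrite("pics/w4.png",f)
print(S["time_s"],S["ee_pos"],S["ee_rot"],S["force"])
J=camera_info("side"); d=grab_frame("side"); x,y=proj(J,(452,-88,70)).astype(int)
x2,y2=proj(i,(452,-87,70)).astype(int);print(x2,y2,proj(i,(452.3,-87,105)),proj(i,(452.3,-87,65)),proj(i,(452.3,-87,60)))
a=cv2.resize(f[max(0,y2-60):max(0,y2-60)+120,x2-80:x2+80],(400,300),interpolation=2); b=cv2.resize(d[y-45:y+30,x-50:x+50],(400,300),interpolation=2)
cv2.imwrite("pics/w4c.png",np.hstack([a,b]))
E
```

```text
10.15 [412.39387143 -85.8139046  172.54497602] [ 1.79982268e+02 -7.41276013e-02  6.16354392e+00] [-0.63618663 -0.59843532  0.00680664]
288 165 [289.23897099 173.05103329] [288.29553984 164.13786496] [288.1955215  163.19285492]
```

View pics/w4c.png

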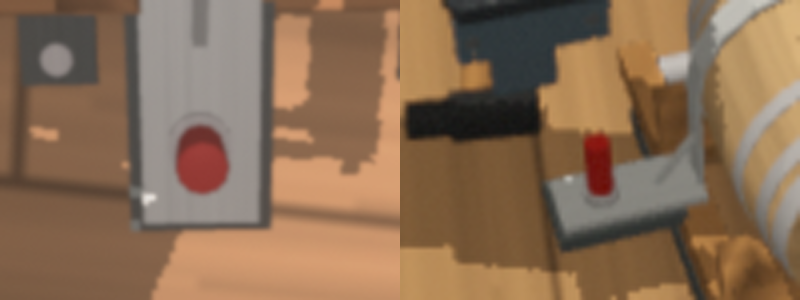

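Pin home: both views show the collar flat on the foot and the knob upright. Next is the wedge.

Request:
move_arm(
  motion=[
    [34,[0,0.5,0.8],[0,0,1]],
    [34,[0,0.7,0.8],[0,0,1]],
    [34,[0,0.75,0.7],[0,0,1]],
    [50,[0.2,0.8,0.7],[0,0,1]],
    [90,[0.2,0.8,0],[0,0,1]],
    [90,[0.2,0.8,0],[0,0,1]],
    [90,[0.2,0.8,0],[0,0,1]],
    [90,[0.2,0.8,0],[0,0,1]],
    [90,[0.2,0.8,0],[0,0,1]],
    [90,[0.2,0.8,0],[0,0,1]],
    [90,[0.2,0.8,0],[0,0,1]],
    [90,[0.2,0.8,0],[0,0,1]],
    [90,[0.2,0.8,0],[0,0,1]],
    [90,[0.2,0.8,0],[0,0,1]],
    [90,[0.3,0.8,0],[0,0,1]],
    [90,[0.3,0.8,0],[0,0,1]],
    [90,[0.3,0.8,0],[0,0,1]],
    [90,[0.3,0.8,0],[0,0,1]],
    [90,[0.3,0.5,0],[0,0,1]],
    [90,[0.3,0.3,0],[0,0,1]],
  ],
)

```text
time_s: 11.87
ee_pos: [512.9, 285.4, 246.2]
ee_rot: [-180.0, -0.0, 86.5]
force: [-0.3, 0.2, -0.8]
gripper_width: 90.2
gripper_force: 0.0
```

Request:
move_arm(
  motion=[
    [90,[0,0,0],[0,0,1]],
    [90,[0,0,0],[0,0,1]],
    [90,[0,0,0],[0,0,0]],
    [90,[0,0,0],[0,0,0]],
  ],
)

```text
time_s: 12.2
ee_pos: [512.3, 283.5, 246.6]
ee_rot: [-180.0, 0.0, 94.1]
force: [0.2, -0.9, -0.3]
gripper_width: 89.9
gripper_force: 0.0
```

```bash
python3 - <<'E'
from h import *
i=camera_info("wrist"); f=grab_frame("wrist"); S=state()
np.savez("w5.npz",**{k:np.array(v) for k,v in i.items()}); cv2.imwrite("pics/w5.png",f)
print(S["time_s"],S["ee_pos"],S["ee_rot"],ray(i,280,210)[0])
h=cv2.cvtColor(f,cv2.COLOR_BGR2HSV)
m=((h[...,0]<9)&(h[...,1]>165)&(h[...,2]>70)).astype(np.uint8); m=cv2.morphologyEx(m,cv2.MORPH_OPEN,np.ones((3,3)))
_,l,st,c=cv2.connectedComponentsWithStats(m)
for k in range(1,len(st)):
    if st[k,4]>300:
        q=max(cv2.findContours((l==k).astype(np.uint8),0,2)[0],key=len);p=cv2.approxPolyDP(q,4,True)[:,0]
        print(st[k].tolist(),[(a.tolist(),onz(i,*a,0).round()[:2].tolist(),onz(i,*a,44).round()[:2].tolist()) for a in p])
I=camera_info("scene");print("bung",onz(I,292,300,3),"cup",onz(I,368,330,3)); print("bar?",proj(i,(569,42,35)))
E
```

```text
12.25 [512.22286687 283.26641306 246.84853076] [-1.79972270e+02  1.37149399e-02  9.40905614e+01] [507.8869447  366.31863124 416.40978948]
[107, 0, 65, 111, 6333] [([112, 0], [315.0, 464.0], [336.0, 453.0]), ([107, 106], [300.0, 353.0], [322.0, 354.0]), ([157, 110], [359.0, 352.0], [375.0, 354.0]), ([161, 76], [365.0, 391.0], [380.0, 388.0]), ([171, 64], [377.0, 404.0], [391.0, 400.0]), ([171, 51], [378.0, 418.0], [391.0, 412.0]), ([166, 49], [372.0, 419.0], [386.0, 414.0]), ([171, 47], [378.0, 422.0], [391.0, 416.0]), ([166, 7], [373.0, 461.0], [388.0, 451.0]), ([170, 2], [378.0, 466.0], [392.0, 456.0])]
[277, 91, 34, 145, 4223] [([310, 91], [539.0, 387.0], [535.0, 385.0]), ([287, 94], [512.0, 381.0], [511.0, 380.0]), ([278, 125], [504.0, 346.0], [504.0, 348.0]), ([279, 234], [515.0, 205.0], [514.0, 222.0]), ([306, 234], [550.0, 208.0], [546.0, 225.0])]
bung [743.90375435 190.63783729   3.        ] cup [712.96802571 392.4317358    3.        ]
bar? [310.1927464  356.84353371]
```

View pics/w5.png

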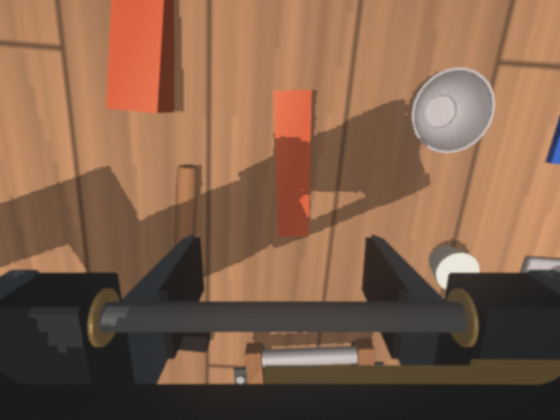

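The wrist picture shows the job wedge running from its thick end at (274–312,91) to its thin end at (279–310,236), yaw about 5.7°. The bigger wedge is at (140,55). The bar runs (262–358,356), matching the predicted (310,357). The cup is at (452,110), the bung at (458,268) and the mallet handle at (187,165), all clear.

Request:
move_arm(
  motion=[
    [80,[0.1,0.7,-0.4],[0,0,0.4]],
    [80,[0.1,0.8,-0.8],[0,0,0]],
    [80,[0.1,0.8,-0.9],[0,0,0]],
    [80,[0,0.7,-1],[0,0,0]],
    [80,[0,0,-1],[0,0,0]],
    [80,[0,0,-1],[0,0,0]],
    [80,[0,0,-1],[0,0,0]],
    [80,[0,0,-1],[0,0,0]],
    [80,[0,0,-0.9],[0,0,0]],
    [80,[0,0,-0.8],[0,0,0]],
    [80,[0,0,-0.5],[0,0,0]],
    [80,[0,0,-0.2],[0,0,0]],
    [80,[0,0,0],[0,0,0]],
    [80,[0,0,0],[0,0,0]],
  ],
)

```text
time_s: 13.42
ee_pos: [519.6, 358.6, 10.0]
ee_rot: [180.0, -0.0, 95.8]
force: [-0.1, -0.1, 0.5]
gripper_width: 80.1
gripper_force: 0.0
```

```bash
python3 - <<'E'
from h import *
i=camera_info("wrist"); f=grab_frame("wrist"); S=state()
cv2.imwrite("pics/w6.png",f)
print(S["time_s"],S["ee_pos"],S["ee_rot"],S["force"],ray(i,280,210)[0])
h=cv2.cvtColor(f,cv2.COLOR_BGR2HSV)
m=((h[...,0]<9)&(h[...,1]>165)&(h[...,2]>60)).astype(np.uint8); m=cv2.morphologyEx(m,cv2.MORPH_OPEN,np.ones((3,3)))
_,l,st,c=cv2.connectedComponentsWithStats(m)
for k in range(1,len(st)):
    if st[k,4]>300:
        q=max(cv2.findContours((l==k).astype(np.uint8),0,2)[0],key=len);p=cv2.approxPolyDP(q,4,True)[:,0]
        print(st[k].tolist(),[(a.tolist(),onz(i,*a,0).round()[:2].tolist(),onz(i,*a,44).round()[:2].tolist()) for a in p])
E
```

```text
13.4667 [520.02317049 358.76853741  10.72286867] [ 1.79901249e+02 -5.61341341e-02  9.57857811e+01] [-0.55804369 -0.00998682 -0.09344777] [512.52872658 441.14391403 179.89761729]
[0, 0, 35, 262, 5942] [([10, 0], [381.0, 476.0], [413.0, 467.0]), ([0, 0], [377.0, 475.0], [410.0, 467.0]), ([0, 261], [357.0, 339.0], [395.0, 364.0]), ([34, 243], [378.0, 352.0], [411.0, 374.0])]
[234, 221, 89, 79, 6100] [([313, 221], [536.0, 382.0], [530.0, 396.0]), ([303, 230], [531.0, 376.0], [527.0, 392.0]), ([298, 226], [528.0, 378.0], [524.0, 393.0]), ([302, 221], [530.0, 381.0], [526.0, 396.0]), ([264, 231], [509.0, 373.0], [510.0, 390.0]), ([241, 228], [496.0, 373.0], [500.0, 390.0]), ([243, 234], [497.0, 370.0], [501.0, 387.0]), ([234, 243], [492.0, 364.0], [497.0, 383.0]), ([238, 299], [497.0, 327.0], [501.0, 355.0]), ([317, 299], [545.0, 332.0], [537.0, 359.0]), ([322, 244], [543.0, 368.0], [536.0, 386.0])]
[241, 333, 74, 31, 2232] [([241, 334], [500.0, 302.0], [503.0, 336.0]), ([243, 363], [503.0, 280.0], [505.0, 320.0]), ([312, 363], [548.0, 285.0], [539.0, 323.0]), ([314, 333], [546.0, 308.0], [538.0, 340.0])]
```

Request:
move_arm(
  motion=[
    [30,[0,0,0],[0,0,0]],
    [30,[0,0,0],[0,0,0]],
    [30,[0,0,0],[0,0,0]],
    [30,[0,0,0],[0,0,0]],
    [30,[0,0,0],[0,0,0]],
    [30,[0,0,0],[0,0,0]],
    [30,[0,0,0],[0,0,0]],
    [30,[0,0,0],[0,0,0]],
    [30,[0,0,0],[0,0,0]],
  ],
  grip_force=45,
)

```text
time_s: 14.22
ee_pos: [519.2, 357.9, 10.1]
ee_rot: [-180.0, 0.0, 95.8]
force: [-1.1, 0.1, 1.9]
gripper_width: 39.9
gripper_force: 44.7
```

Request:
move_arm(
  motion=[
    [30,[0.1,-0.4,0],[0,0,0.15]],
    [30,[0.18,-0.75,0],[0,0,0]],
    [30,[0.18,-0.75,0],[0,0,0]],
    [30,[0.18,-0.75,0],[0,0,0]],
    [30,[0.18,-0.75,0],[0,0,0]],
    [30,[0.18,-0.75,0],[0,0,0]],
    [30,[0.1,-0.55,0],[0,0,0]],
    [30,[0,0,0],[0,0,0]],
    [30,[0,0,0],[0,0,0]],
  ],
)

```text
time_s: 14.97
ee_pos: [547.2, 239.9, 10.1]
ee_rot: [180.0, 0.0, 96.3]
force: [-0.4, -1.7, 1.9]
gripper_width: 39.7
gripper_force: 44.7
```

```bash
python3 - <<'E'
from h import *
I=camera_info("scene"); J=camera_info("side"); s=grab_frame("scene"); d=grab_frame("side"); S=state()
i=camera_info("wrist"); f=grab_frame("wrist")
print(S["time_s"],S["ee_pos"],S["ee_rot"],S["force"],S["gripper_width"])
x,y=proj(I,(560,110,20)).astype(int)
c=lambda im,x,y:cv2.resize(im[y-53:y+52,x-70:x+70],(560,420),interpolation=2)
x2,y2=proj(J,(452,-87,70)).astype(int)
a=c(s,x,y); b=cv2.resize(d[y2-30:y2+30,x2-20:x2+20],(240,420)[:2],interpolation=2)
cv2.imwrite("pics/c7.png",np.hstack([a,b])); cv2.imwrite("pics/w7.png",f); cv2.imwrite("pics/s7.png",s); cv2.imwrite("pics/d7.png",d)
h=cv2.cvtColor(f,cv2.COLOR_BGR2HSV)
m=((h[...,0]<9)&(h[...,1]>165)&(h[...,2]>60)).astype(np.uint8); ys,xs=np.nonzero(m); print(ys.max())
h=cv2.cvtColor(s,cv2.COLOR_BGR2HSV); m=((h[...,0]<10)&(h[...,1]>165)&(h[...,2]>110)).astype(np.uint8); m=cv2.morphologyEx(m,cv2.MORPH_OPEN,np.ones((3,3)))
_,l,st,cc=cv2.connectedComponentsWithStats(m)
for k in range(1,len(st)):
    if st[k,4]>200 and st[k,0]<400: 
        q=max(cv2.findContours((l==k).astype(np.uint8),0,2)[0],key=len);p=cv2.approxPolyDP(q,3,True)[:,0]
        print([(a.tolist(),onz(I,*a,0).round()[:2].tolist()) for a in p])
u=np.array([-.1115,.9938]);t=np.array([569,42])+200*u-156*u; print("tip pred",t,proj(I,(*t,2)))
E
```

```text
15.0667 [546.9697678  240.81683075  10.11401621] [1.79974272e+02 1.35035226e-02 9.64112064e+01] [ 1.34609033 -1.3293712   1.70483837] 39.4809302437843
363
[([294, 237], [570.0, 88.0]), ([319, 249], [567.0, 167.0]), ([327, 240], [528.0, 171.0]), ([301, 230], [538.0, 91.0])]
tip pred [564.094   85.7272] [294.50432121 234.8462202 ]
```

View pics/c7.png

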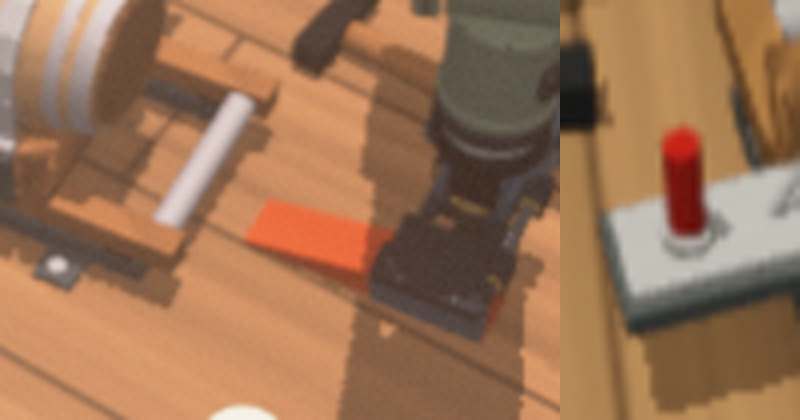

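The scene crop shows the wedge in line with the bar's free span, thin end at (255,225) and bar at (155–250,95–220). The pin is still home in the side crop.

Request:
move_arm(
  motion=[
    [30,[0.03,-0.25,0],[0,0,0]],
    [30,[0.06,-0.5,0],[0,0,0]],
    [30,[0.06,-0.55,0],[0,0,0]],
    [30,[0.06,-0.55,0],[0,0,0]],
    [30,[0.06,-0.55,0],[0,0,0]],
    [30,[0.06,-0.55,0],[0,0,0]],
    [30,[0.06,-0.55,0],[0,0,0]],
    [30,[0.06,-0.5,0],[0,0,0]],
    [30,[0.04,-0.4,0],[0,0,0]],
    [30,[0.02,-0.2,0],[0,0,0]],
    [30,[0,0,0],[0,0,0]],
    [30,[0,0,0],[0,0,0]],
    [30,[0,0,0],[0,0,0]],
  ],
)

```text
time_s: 16.2
ee_pos: [559.8, 125.0, 10.1]
ee_rot: [180.0, 0.1, 96.4]
force: [1.6, -3.7, 3.9]
gripper_width: 39.9
gripper_force: 44.7
```

```bash
python3 - <<'E'
from h import *
cv2.imwrite("pics/s8.png",grab_frame("scene")); cv2.imwrite("pics/d8.png",grab_frame("side"))
E
```

Request:
move_arm(
  motion=[
    [30,[0.02,-0.15,0],[0,0,0]],
    [30,[0.01,-0.15,0],[0,0,0]],
    [30,[0.02,-0.15,0],[0,0,0]],
    [30,[0,0,0],[0,0,0]],
    [30,[0,0,0],[0,0,0]],
  ],
)

```text
time_s: 16.72
ee_pos: [561.0, 114.4, 10.1]
ee_rot: [180.0, -0.0, 96.4]
force: [-0.3, 1.4, 5.0]
gripper_width: 39.5
gripper_force: 44.7
```

Request:
move_arm(
  motion=[
    [30,[0.01,-0.1,0],[0,0,0]],
    [30,[0.01,-0.1,0],[0,0,0]],
    [30,[0,0,0],[0,0,0]],
    [30,[0,0,0],[0,0,0]],
  ],
)

```text
time_s: 17.05
ee_pos: [561.5, 109.5, 10.1]
ee_rot: [180.0, -0.0, 96.4]
force: [-0.2, 0.8, 6.2]
gripper_width: 39.8
gripper_force: 44.7
```

Request:
move_arm(
  motion=[
    [30,[0.01,-0.1,0],[0,0,0]],
    [30,[0.01,-0.1,0],[0,0,0]],
    [30,[0,0,0],[0,0,0]],
    [30,[0,0,0],[0,0,0]],
  ],
)

```text
time_s: 17.38
ee_pos: [561.5, 106.7, 10.1]
ee_rot: [180.0, -0.2, 96.3]
force: [-1.0, 9.9, 5.1]
gripper_width: 40.0
gripper_force: 44.9
```

Request:
move_arm(
  motion=[
    [30,[0.01,-0.1,0],[0,0,0]],
    [30,[0.01,-0.1,0],[0,0,0]],
    [30,[0.01,-0.1,0],[0,0,0]],
    [30,[0.01,-0.1,0],[0,0,0]],
    [30,[0,0,0],[0,0,0]],
    [30,[0,0,0],[0,0,0]],
  ],
)

```text
time_s: 17.88
ee_pos: [562.6, 97.1, 10.1]
ee_rot: [180.0, -0.3, 96.3]
force: [-0.8, 11.8, 5.6]
gripper_width: 40.1
gripper_force: 44.9
```

Request:
move_arm(
  motion=[
    [30,[0.01,-0.1,0],[0,0,0]],
    [30,[0.01,-0.1,0],[0,0,0]],
    [30,[0.01,-0.1,0],[0,0,0]],
    [30,[0.02,-0.1,0],[0,0,0]],
    [30,[0,0,0],[0,0,0]],
    [30,[0,0,0],[0,0,0]],
  ],
)

```text
time_s: 18.38
ee_pos: [563.8, 87.1, 10.1]
ee_rot: [180.0, -0.3, 96.3]
force: [-1.8, 12.3, 5.4]
gripper_width: 39.7
gripper_force: 44.9
```

```bash
cat > m.py <<'E'
from h import *
def meas(s0,s1,d0,d1):
    # vertical/horizontal shift of bar (scene) and band/cask patches by phase correlation
    I=camera_info("scene")
    g=lambda a:cv2.cvtColor(a,cv2.COLOR_BGR2GRAY)
    def shift(P,Q,x0,y0,w,h,r=6):
        t=g(P)[y0:y0+h,x0:x0+w]; R=cv2.matchTemplate(g(Q)[y0-r:y0+h+r,x0-r:x0+w+r],t,cv2.TM_CCOEFF_NORMED)
        _,v,_,(mx,my)=cv2.minMaxLoc(R)
        def sub(a,b,c): return 0.5*(a-c)/(a-2*b+c) if a-2*b+c else 0
        sx=sub(R[my,mx-1],R[my,mx],R[my,mx+1]) if 0<mx<2*r else 0; sy=sub(R[my-1,mx],R[my,mx],R[my+1,mx]) if 0<my<2*r else 0
        return round(mx-r+sx,2),round(my-r+sy,2),round(v,3)
    print("bung(cask)",shift(s0,s1,221,152,20,18)); print("barleft end/rail",shift(s0,s1,268,222,16,22)); print("static lug",shift(s0,s1,240,236,18,16))
    print("side cask",shift(d0,d1,282,196,24,20))
    dz=lambda p,y:(proj(I,(p[0],p[1],p[2]+y))-proj(I,p)).round(2)
    print("px per lift 5mm bar:",dz((569,42,40),5),"rail", dz((625,48,40),5))
E
python3 - <<'E'
from m import *
s=grab_frame("scene");d=grab_frame("side");cv2.imwrite("pics/s9.png",s);cv2.imwrite("pics/d9.png",d)
meas(cv2.imread("pics/s8.png"),s,cv2.imread("pics/d8.png"),d); S=state();print(S["time_s"],S["ee_pos"],S["force"],S["ee_rot"])
E
```

```text
bung(cask) (np.float32(-0.98), np.float32(-0.86), 0.976)
barleft end/rail (-6, -6, 0.011)
static lug (np.float32(-0.03), np.float32(0.02), 0.988)
side cask (np.float32(0.47), np.float32(0.26), 0.959)
px per lift 5mm bar: [ 0.01 -1.11] rail [-0.02 -1.1 ]
18.4833 [563.76269357  87.15363045  10.11510144] [-1.04524132 12.18192594  5.43752439] [179.98923406  -0.25876481  96.28758262]
```

```bash
python3 - <<'E'
from h import *
I=camera_info("scene");J=camera_info("side")
u=np.array([-.1115,.9938]);o=np.array([569,42])-150*u
for yb in(0,20):
  for L in(4.5,6,8):
    a=L/250; Y,Z=yb+100,205-30; P=lambda Y,Z:(*(o+(Y-100)*u),Z+30)
    Q=P(Y*np.cos(a)-Z*np.sin(a),Y*np.sin(a)+Z*np.cos(a))
    print(yb,L,proj(I,P(Y,Z)),proj(I,Q)-proj(I,P(Y,Z)),proj(J,Q)-proj(J,P(Y,Z)))
E
```

```text
0 4.5 [229.60328076 161.60826816] [-1.09430379 -0.86661301] [0.49850416 0.29944313]
0 6 [229.60328076 161.60826816] [-1.46116181 -1.15300501] [0.66636584 0.40624874]
0 8 [229.60328076 161.60826816] [-1.95188191 -1.53289256] [0.89148769 0.55411582]
20 4.5 [236.24041329 164.07158197] [-1.10737129 -0.9678357 ] [0.48495907 0.14997608]
20 6 [236.24041329 164.07158197] [-1.47923992 -1.28825362] [0.64853639 0.20708096]
20 8 [236.24041329 164.07158197] [-1.97714983 -1.71372495] [0.86812808 0.28878349]
```

The tilt agrees in both cameras: a bar lift of about 4.3 mm. A little further, for about 6 mm.

Request:
move_arm(
  motion=[
    [30,[0.01,-0.1,0],[0,0,0]],
    [30,[0.01,-0.1,0],[0,0,0]],
    [30,[0.01,-0.08,0],[0,0,0]],
    [30,[0,0,0],[0,0,0]],
    [30,[0,0,0],[0,0,0]],
    [30,[0,0,0],[0,0,0]],
    [30,[0,0,0],[0,0,0]],
    [30,[0,0,0],[0,0,0]],
    [30,[0,0,0],[0,0,0]],
    [30,[0,0,0],[0,0,0]],
  ],
)

```text
time_s: 19.32
ee_pos: [564.6, 80.2, 10.1]
ee_rot: [180.0, -0.3, 96.3]
force: [-0.7, 11.7, 5.2]
gripper_width: 39.9
gripper_force: 44.9
```

```bash
python3 - <<'E'
from m import *
s=grab_frame("scene");d=grab_frame("side");cv2.imwrite("pics/s10.png",s);cv2.imwrite("pics/d10.png",d)
meas(cv2.imread("pics/s8.png"),s,cv2.imread("pics/d8.png"),d); S=state();print(S["time_s"],S["ee_pos"],S["force"],S["torque"],S["ee_rot"],S["gripper_width"])
# pin red blob before/after
J=camera_info("side")
for n in("d7","d10"):
    h=cv2.cvtColor(cv2.imread(f"pics/{n}.png"),cv2.COLOR_BGR2HSV)[230:275,220:255]
    m=((h[...,0]<8)|(h[...,0]>172))&(h[...,1]>190); y,x=np.nonzero(m); print(n,m.sum(),x.mean()+220,y.mean()+230,y.min()+230,y.max()+230)
E
```

```text
bung(cask) (np.float32(-1.35), np.float32(-1.14), 0.961)
barleft end/rail (-6, np.float32(-1.62), -0.145)
static lug (np.float32(-0.05), np.float32(0.03), 0.985)
side cask (np.float32(0.78), np.float32(0.37), 0.962)
px per lift 5mm bar: [ 0.01 -1.11] rail [-0.02 -1.1 ]
19.4167 [564.5719471   80.21837316  10.11628052] [-1.69510761 11.98725023  5.24197333] [1.63333468 0.36785017 0.00623133] [179.98318573  -0.26182417  96.28698053] 39.840903160223874
d7 69 235.02898550724638 244.92753623188406 239 252
d10 69 235.0144927536232 243.8695652173913 237 251
```

```bash
python3 -c "
from workcell import *
print(job_done())"
```

```text
the job is handed in; nothing more can be done
None
```

I handed the job in at about 19.4 s: the pin is home and released, and the gripped wedge holds the cradle's bar about 5.8 mm up (camera estimate; back feet about 5 mm clear).

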